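# Stand the reagent bottles in their colour-coded spill saucers

### The job

Tidy the lab bench: stand each of the four amber reagent bottles upright in the spill saucer of the same colour as its cap, flat on the saucer's floor inside the rim. They are glass, so keep them upright and set them down gently rather than dropping them, and leave the beaker and the stack of petri dishes where they are.

Things in the scene. Friction and masses are not known exactly. Their poses are not given: they have to be found in the camera images.
- bottle_red: loose upright amber glass reagent bottle with a red screw cap and a white label with a red stripe; round body 52 mm in diameter up to 58 mm, sloping in to a 28 mm neck at 72 mm; solid cap 34 mm in diameter from 75 to 100 mm above its underside, the place to grip it from above; about 0.2 kg (0.16 to 0.26). Origin: centre of the underside; z up along the bottle
- bottle_blue: loose upright amber glass reagent bottle with a blue screw cap and a white label with a blue stripe; round body 52 mm in diameter up to 58 mm, sloping in to a 28 mm neck at 72 mm; solid cap 34 mm in diameter from 75 to 100 mm above its underside, the place to grip it from above; about 0.2 kg (0.16 to 0.26). Origin: centre of the underside; z up along the bottle
- bottle_yellow: loose upright amber glass reagent bottle with a yellow screw cap and a white label with a yellow stripe; round body 52 mm in diameter up to 58 mm, sloping in to a 28 mm neck at 72 mm; solid cap 34 mm in diameter from 75 to 100 mm above its underside, the place to grip it from above; about 0.2 kg (0.16 to 0.26). Origin: centre of the underside; z up along the bottle
- bottle_green: loose upright amber glass reagent bottle with a green screw cap and a white label with a green stripe; round body 52 mm in diameter up to 58 mm, sloping in to a 28 mm neck at 72 mm; solid cap 34 mm in diameter from 75 to 100 mm above its underside, the place to grip it from above; about 0.2 kg (0.16 to 0.26). Origin: centre of the underside; z up along the bottle
- saucer_red: red plastic spill saucer, stuck fast to the counter: a round shallow dish 82 mm across outside, 10 mm high, with a flat floor 4 mm above the counter and a low rim 4 mm thick; inside about 73 mm across, so a bottle has about 10 mm to spare all round. Origin: centre of the underside, at counter height; z up
- saucer_blue: blue plastic spill saucer, stuck fast to the counter: a round shallow dish 82 mm across outside, 10 mm high, with a flat floor 4 mm above the counter and a low rim 4 mm thick; inside about 73 mm across, so a bottle has about 10 mm to spare all round. Origin: centre of the underside, at counter height; z up
- saucer_yellow: yellow plastic spill saucer, stuck fast to the counter: a round shallow dish 82 mm across outside, 10 mm high, with a flat floor 4 mm above the counter and a low rim 4 mm thick; inside about 73 mm across, so a bottle has about 10 mm to spare all round. Origin: centre of the underside, at counter height; z up
- saucer_green: green plastic spill saucer, stuck fast to the counter: a round shallow dish 82 mm across outside, 10 mm high, with a flat floor 4 mm above the counter and a low rim 4 mm thick; inside about 73 mm across, so a bottle has about 10 mm to spare all round. Origin: centre of the underside, at counter height; z up
- beaker: bystander: loose empty clear-glass beaker, 48 mm across the mouth, 60 mm high; leave it alone. Origin: centre of the underside
- petri_stack: bystander: loose stack (one piece) of three closed petri dishes, tan with white lids, 60 mm across and 42 mm high; leave it alone. Origin: centre of the underside
Mind the look-alikes: they are no part of the job. What is shaped like the bottle_red but pink is not meant.

How it is judged (in metres and radians):
At the end, for the whole second after the job is handed in: every bottle stands upright (within about 4.5 degrees) on the floor of the saucer of its own cap's colour, its axis within 13 mm of the saucer's centre and its underside no more than 7 mm above the counter, released and at rest (horizontal distance between bottle_red and saucer_red below 0.013 m and z of bottle_red in the frame of saucer_red below 0.007 m and angle between each of bottle_red, bottle_blue, bottle_yellow, bottle_green's own z axis and vertical below 0.08 rad and linear speed of each of bottle_red, bottle_blue, bottle_yellow, bottle_green below 0.02 m/s and horizontal distance between bottle_blue and saucer_blue below 0.013 m and z of bottle_blue in the frame of saucer_blue below 0.007 m and horizontal distance between bottle_yellow and saucer_yellow below 0.013 m and z of bottle_yellow in the frame of saucer_yellow below 0.007 m and horizontal distance between bottle_green and saucer_green below 0.013 m and z of bottle_green in the frame of saucer_green below 0.007 m); the robot touches nothing.
It fails at once if a bottle is tipped (more than about 35 degrees) (angle between any of bottle_red, bottle_blue, bottle_yellow, bottle_green's own z axis and vertical above 0.6 rad).
It fails at once if a bottle is dropped (moves faster than 0.5 m/s with no finger touching it: a fall of more than about 13 mm) ((linear speed of bottle_red above 0.5 m/s and contact force between the fingers and bottle_red below 0.01 N) or (linear speed of bottle_blue above 0.5 m/s and contact force between the fingers and bottle_blue below 0.01 N) or (linear speed of bottle_yellow above 0.5 m/s and contact force between the fingers and bottle_yellow below 0.01 N) or (linear speed of bottle_green above 0.5 m/s and contact force between the fingers and bottle_green below 0.01 N)).
It fails at once if the beaker is moved (more than 15 mm) or tipped (distance of beaker from where it was at the start of the episode above 0.015 m or angle between beaker's own z axis and vertical above 0.3 rad).
It fails at once if the petri dish stack is moved (more than 15 mm) or tipped (distance of petri_stack from where it was at the start of the episode above 0.015 m or angle between petri_stack's own z axis and vertical above 0.3 rad).
It also fails if it takes over 112 s, if anything falls off the work surface, if the arm or the gripper's body presses on something with over 40 N, if the wrist force passes 120 N, or if a joint passes its speed limit or range.

### The arm

A 6-joint arm with a two-finger parallel gripper is mounted at the origin on the work surface. World frame = base frame: x ahead of the robot, y to its left, z up, the work surface at z = 0. Lengths are in mm, angles in rad, forces in N, time in s.
With the tool pointing down it reaches from about 350 to 875 mm from the base axis. Payload 4.2 kg.
Tool frame: the origin (TCP) lies on the mounting face of the last link; the fingertips stand 173 mm ahead of it and the grasp point (between the pads) lies grip_point_offset ahead of it (grip_point_offset is the distance from the TCP to the grasp point, in mm); z points along the fingers, y is the line along which they close (so a half turn about z gives the same grasp; the last joint's range is limited). The gripper opens to 85 mm and grips with 20 to 120 N. Pads are 22 mm wide; open, the fingers measure 114 mm over their backs; the gripper's body (76 mm by 85 mm) begins 54 mm behind the grasp point. The pads swing forward as they close: fully open they stand 13 mm farther back than shut.
Start: joints at [-1.005, 0.385, 0.008, 0, -1.194, -0.259], TCP at [188.772, -595.79, 404.712] pointing down, gripper open.
Joint ranges: [-3.14, 3.14], [-1.21, 2.06], [-1.07, 1.41], [-3.16, 2.05], [-2.99, -0.16], [-3.1, 3.1]. Speed limits (rad/s): [2.79, 2.79, 3.14, 3.14, 3.14, 3.14].

### API

Orientations are given as a unit quaternion [x, y, z, w].
In Python, from bench import read_state, get_image, job_done, recognise, place_of, grip_point_offset gives the robot as it stands. The module is installed in compiled form; this text tells all that it offers.
- The arm moves only by the tool carry_out, never from a script. Its arguments are lists of equal length, an entry for each row: "slide": the shift along the tool's x, y, z in m, a list of three; "roll": the turn about the tool's z in degrees; "claw": the finger opening in m, from 0 to 0.0854. A call has 1 to 8 rows; each row is the pose to reach, as a shift and turn from the pose commanded when the call began, along the tool's axes at that moment; what a row does not reach only later rows make up. A row lasts 1/8 s, in which the tool goes at most 62.5 mm and 10.7 degrees, less where a joint would pass 70% of its speed; a pose out of reach is approached as far as the arm can. A call with a gripper value outside its range is refused whole. The fingers move at their own pace and stop on an object; the grip force is fixed at half the most. Time passes only in rows, so rows that repeat a pose let the fingers close. It gives the time, the measured TCP pose, the force, the opening and the grip force at its end, in the units of the state.
- read_state(): the state, without advancing time (a new reading comes with each control period).
- get_image(name): name is "side" or "top" or "wrist"; returns a dict with "img" (384x512x3 uint8, red, green, blue), "z_map" (384x512 float32, mm along the optical axis (not along the pixel's ray), 0 where there is no reading), "mtx" (3x3 intrinsics, pixels), "k1" (the pictures are not rectified: a ray, as slopes to the right and down, at radius r is drawn at 1 + k1 r^2 times it, then the intrinsics apply), "world_from_camera" (4x4, takes a point from camera to world coordinates); the wrist camera has in their place "T_tool_cam" (4x4, takes a point from camera to tool coordinates, whose origin is the TCP and whose axes are the flange's). Camera axes: x right, y up, looking along -z (the intrinsics and any distortion apply to the point x, -y, -z); pixel columns grow to the right and rows downward; lengths in mm; the calibration is good to about 2 mm. A picture is of the moment at which its call begins: read the wrist's pose just before it.
- job_done(): hands the job in; it is judged then, once.
Trained networks look in a picture, given as the dict that the camera call returned (one of the last four; its "shot" number tells which), for a name from the list of things; names that differ only in an ending like _2 or _b are one class to them, and where a whole thing is asked for, a point or a joint stands for the part that bears it (a point fixed in the world has none). Each returns a list of dicts, best first, with "conf" (0 to 1); they miss things now and then, are a little off and sometimes report something else, mostly with a low value. They report only what shows in the picture. A call takes as long as a camera call. They do not tell look-alikes from the thing itself.
- recognise(picture, thing): "at" ([column, row] in pixels, amid what is visible of it).
- place_of(picture, thing): "at" ([column, row] in pixels: a listed point, or the origin of a listed thing).
The state is a dict: "clock": time; "joints": joint angles; "joint_vel": joint speeds; "joint_efforts": joint torques, N m; "position": TCP position; "ee_rot": TCP orientation; "contact_force": force on the tool from outside, world axes, zero at the start; "wrist_torque": the same for the moment, N m; "gripper_width": finger opening in mm; "grasp_force": force on a finger pad.
Only numpy, scipy, OpenCV 4.12 (cv2) and the standard library are available. Lean on these libraries where they do the work, as an engineer would, in place of code of your own. Each camera call takes 0.05 s, during which the arm holds its last target. There are 200 camera calls.

## Working session

There is one attempt and no reset: what is moved stays moved. The work goes in short steps, Python scripts to look and compute and a tool call to move; the robot and the scene stay as the last step left them, time stands still between calls to the robot, and variables do not carry over. Pictures are saved under pics/ and viewed, at most 14 in all, crops included, and the job is handed in when it is done.

Besides the shell and the picture viewer there is one more tool, called after "Call:" as name(argument=value, ...), one argument or row to a line, values as JSON. carry_out: Moves the arm, as the interface text tells. Its arguments: {"type":"object","properties":{"slide":{"type":"array"},"roll":{"type":"array"},"claw":{"type":"array"}},"required":["slide","roll","claw"]}

```bash
mkdir -p pics; cat > h.py <<'E'
import numpy as np, cv2
from scipy.spatial.transform import Rotation as R
from bench import *
def T_tool():
    s=read_state(); T=np.eye(4); T[:3,:3]=R.from_quat(s["ee_rot"]).as_matrix(); T[:3,3]=s["position"]; return T
def shoot(name,fn=None):
    T=T_tool(); p=get_image(name)
    p["W"]=p["world_from_camera"] if "world_from_camera" in p else T@p["T_tool_cam"]
    if fn: cv2.imwrite("pics/"+fn,p["img"][:,:,::-1])
    return p
def ray(p,px):
    m=p["mtx"]; d=np.array([(px[0]-m[0,2])/m[0,0],(px[1]-m[1,2])/m[1,1]]); u=d.copy()
    for _ in range(20): u=d/(1+p["k1"]*(u@u))
    return np.array([u[0],-u[1],-1.])
def at_z(p,px,z):  # intersect the pixel's ray with world height z
    W=np.array(p["W"]); r=W[:3,:3]@ray(p,px); o=W[:3,3]; return o+r*(z-o[2])/r[2]
def at_depth(p,px):
    W=np.array(p["W"]); c,r=int(round(px[0])),int(round(px[1]))
    z=p["z_map"][max(r-1,0):r+2,max(c-1,0):c+2]; z=z[z>0]
    return None if not len(z) else W[:3,:3]@(ray(p,px)*np.median(z))+W[:3,3]
E
python3 - <<'E'
from h import *
np.set_printoptions(precision=1,suppress=True)
s=read_state(); print(s["clock"],s["position"],R.from_quat(s["ee_rot"]).as_matrix(),s["gripper_width"],grip_point_offset)
ts=["bottle_"+c for c in("red","blue","yellow","green")]+["saucer_"+c for c in("red","blue","yellow","green")]+["beaker","petri_stack"]
for cam in("top","side"):
    p=shoot(cam,cam+".png"); print(cam,np.array(p["W"])[:3,3])
    for t in ts:
        for d in place_of(p,t)[:3]: print(t,np.array(d["at"]),round(d["conf"],2),at_z(p,d["at"],4 if "sauc" in t else 0)[:2])
E
```

```text
0.0 [ 188.7 -595.6  403.6] [[-1.  -0.3 -0. ]
 [-0.3  1.   0. ]
 [ 0.   0.  -1. ]] 85.57539723655573 154.70000000000002
top [ 417.2   48.5 1016.3]
bottle_red [119.6 179.6] 0.97 [628.4 383.4]
bottle_red [150.7 156.3] 0.69 [692.  301.2]
bottle_red [153.1 185.5] 0.68 [610.4 293.3]
bottle_blue [300.3 237.9] 0.89 [ 460.3 -100.3]
bottle_blue [324.6 212.2] 0.35 [ 527.9 -169. ]
bottle_yellow [296.9 171.6] 0.75 [641.4 -98.9]
bottle_green [225.  184.6] 0.79 [609.1  98.8]
saucer_blue [233.1 246.9] 0.91 [440.4  79.2]
saucer_yellow [357.2 177.7] 0.9 [ 620.2 -262.3]
saucer_green [156.4 247.5] 0.81 [443.7 280.5]
beaker [323.9 211.5] 0.84 [ 529.8 -167.2]
petri_stack [259.2 209.6] 0.94 [538.6   7.4]
side [414.4 647.4 744.5]
bottle_red [199.4 295. ] 0.88 [605.6 290.4]
bottle_red [177.2 334.8] 0.86 [620.9 380.4]
bottle_red [154.8 292.3] 0.74 [697.1 306. ]
bottle_yellow [232.3 164.6] 0.81 [639.8 -97.7]
bottle_green [224.9 225.2] 0.72 [603.5 104.5]
bottle_green [292.5 230.3] 0.64 [446.5  82.6]
saucer_red [312.9 134.5] 0.81 [ 444.7 -268.5]
saucer_blue [292.5 227.4] 0.59 [447.7  77.3]
saucer_blue [276.8 152.6] 0.24 [ 531.6 -168.1]
saucer_yellow [252.8 129.6] 0.75 [ 618.5 -250. ]
saucer_green [278.3 306.5] 0.88 [443.1 280. ]
petri_stack [257.1 194.5] 0.66 [551.2  -7.6]
```

View pics/top.png

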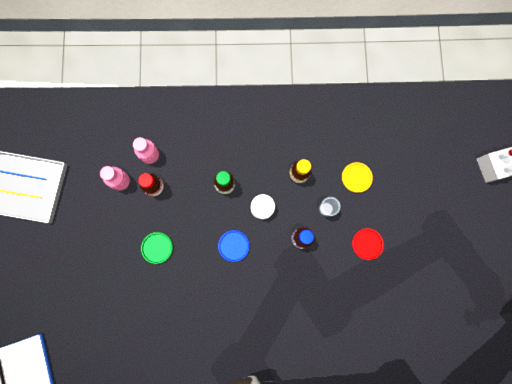

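View pics/side.png

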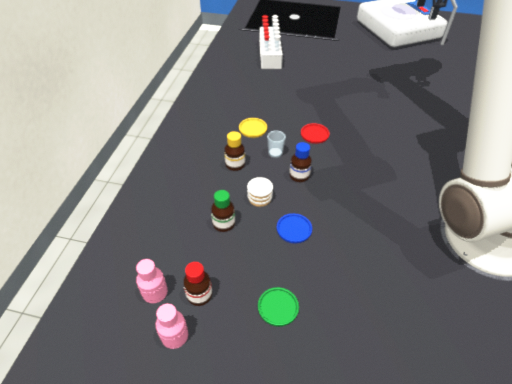

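The four amber bottles in the top view are red (151,184), green (224,183), yellow (301,171) and blue (303,238). Look-alikes for red are the pink bottles at (116,178) and (146,150). The amber bottle with the saturated red cap at (151,184) fits the description. Saucers are at green (157,248), blue (234,246), yellow (357,177) and red (368,244). Next I'll check the choice in a crop and refine by colour.

```bash
cat >> h.py <<'E'
HUE={"red":(-6,6),"blue":(108,128),"yellow":(22,34),"green":(50,75)}
def blobs(p,col,n=3,amin=25):
    h=cv2.cvtColor(p["img"],cv2.COLOR_RGB2HSV).astype(int); lo,hi=HUE[col]
    H=np.where(h[...,0]>170,h[...,0]-180,h[...,0])
    m=((H>=lo)&(H<=hi)&(h[...,1]>170)&(h[...,2]>90)).astype(np.uint8)
    k,_,st,c=cv2.connectedComponentsWithStats(m)
    i=[j for j in np.argsort(-st[1:,4])+1 if st[j,4]>=amin][:n]
    return [(c[j],st[j]) for j in i]
E
python3 - <<'E'
from h import *
np.set_printoptions(precision=1,suppress=True)
p=shoot("top"); 
cv2.imwrite("pics/crop.png",cv2.resize(p["img"][130:210,80:180,::-1],None,fx=6,fy=6,interpolation=cv2.INTER_CUBIC))
for c in HUE:
    for b,st in blobs(p,c):
        d=at_depth(p,b); print(c,b,st,"z100",at_z(p,b,100)[:2],"z6",at_z(p,b,6)[:2],"depth",d)
print(np.degrees(np.arctan2(*(-T_tool()[:2,0])[::-1])))
E
```

```text
red [367.5 243.8] [352 228  32  32 793] z100 [ 438.6 -246.5] z6 [ 440.8 -276.7] depth [ 440.9 -277.2    4.7]
red [146.2 180. ] [138 173  16  16 146] z100 [605.4 286.2] z6 [624.7 310.6] depth [605.6 286.4  99.3]
blue [233.4 245.3] [218 230  32  32 298] z100 [441.9  75.6] z6 [444.4  78.4] depth [444.5  78.5   3.5]
blue [305.7 236.5] [298 229  16  16 180] z100 [459.1 -98.9] z6 [ 463.4 -114. ] depth [459.1 -98.9  99.6]
blue [ 46.5 359. ] [ 40 334  14  50 115] z100 [200.7 496.6] z6 [178.5 542.6] depth [178.9 541.8   7.8]
yellow [356.7 176.8] [342 162  31  30 729] z100 [ 603.1 -231.8] z6 [ 622.2 -260.5] depth [ 622.4 -260.8    4.9]
yellow [303.2 166.3] [296 159  15  16 170] z100 [ 632.4 -100.6] z6 [ 654.5 -115.9] depth [ 632.3 -100.5  100.4]
green [156.2 248.3] [141 232  32  32 641] z100 [439.4 259. ] z6 [441.7 280.5] depth [441.7 281.1   3.5]
green [222.9 178. ] [216 171  14  15 152] z100 [606.8  98.7] z6 [626.2 103.9] depth [607.   98.8  99.1]
17.577767088471408
```

View pics/crop.png

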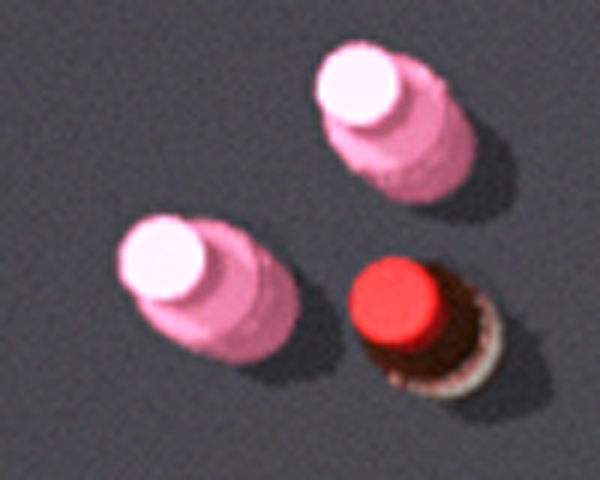

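The crop confirms it: the amber bottle with the saturated red cap is lower right, and the two pink ones are look-alikes. I'll square the tool to the world axes and go over the blue bottle.

Call:
carry_out(
  slide=[
    [-0.407, 0.392, 0],
    [-0.407, 0.392, 0],
    [-0.407, 0.392, 0],
    [-0.407, 0.392, 0],
    [-0.407, 0.392, 0],
    [-0.407, 0.392, 0],
    [-0.407, 0.392, 0],
    [-0.407, 0.392, 0],
  ],
  roll=[0, 0, 0, 10, 17.6, 17.6, 17.6, 17.6],
  claw=[0.065, 0.065, 0.065, 0.065, 0.065, 0.065, 0.065, 0.065],
)

```text
clock: 2.15
position: [423.6, -162.5, 405.3]
ee_rot: [0.0, 1.0, -0.0, 0.001]
contact_force: [1.6, -0.9, -0.4]
gripper_width: 65.2
grasp_force: 0.0
```

Call:
carry_out(
  slide=[
    [-0.035, 0.063, 0],
    [-0.035, 0.063, 0],
    [-0.035, 0.063, 0],
    [-0.035, 0.063, 0],
  ],
  roll=[0, 0, 0, 0],
  claw=[0.065, 0.065, 0.065, 0.065],
)

```text
clock: 2.65
position: [457.5, -102.4, 404.7]
ee_rot: [0.001, 1.0, -0.0, -0.0]
contact_force: [0.7, 0.2, -0.5]
gripper_width: 65.0
grasp_force: 0.0
```

```bash
cat > look.py <<'E'
import sys
from h import *
np.set_printoptions(precision=1,suppress=True)
fn=sys.argv[2] if len(sys.argv)>2 else None
p=shoot("wrist",fn); T=T_tool(); print("tcp",T[:3,3],"axes",(T[:3,:3]*1000).round(0).tolist())
print("cam",np.array(p["T_tool_cam"])[:3,3])
for c in sys.argv[1].split(","):
    for b,st in blobs(p,c,3,150):
        print(c,b,st,"z100",at_z(p,b,100)[:2],"z6",at_z(p,b,6)[:2],"depth",at_depth(p,b))
E
python3 look.py blue,red w1.png
```

```text
tcp [ 457.5 -102.6  404.7] axes [[-1000.0, 2.0, -0.0], [2.0, 1000.0, -0.0], [0.0, -0.0, -1000.0]]
cam [81.7  0.3 30.8]
blue [434.8 151.6] [397 112  55  66 370] z100 [432.7  48.9] z6 [452.1 100.7] depth [452.7 102.2   3.3]
blue [395.6 131.5] [382 109  57  64 194] z100 [415.9  12.6] z6 [429.6  52. ] depth [429.9  52.8   3.9]
blue [258.8 163.8] [242 158  36  25 184] z100 [ 443.4 -101.1] z6 [ 466.5 -100.7] depth [ 443.4 -101.1   99.7]
red [103.6 141.4] [  68  106   72   72 4065] z100 [ 423.4 -231.3] z6 [ 439.7 -275.7] depth [ 440.  -276.6    4. ]
```

View pics/w1.png

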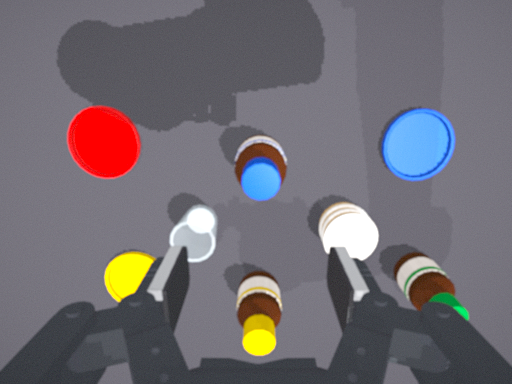

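Wrist view: blue cap at (261,180), red saucer (104,142), blue saucer (419,144), yellow cap (259,335), beaker (197,230), petri stack (350,232). Lit cap tops are paler, so I'll measure from the depth cloud instead.

```bash
cat > look.py <<'E'
import sys
from h import *
np.set_printoptions(precision=1,suppress=True)
def cloud(p):
    m=p["mtx"]; v,u=np.mgrid[0:384,0:512].astype(float)
    D=np.stack([(u-m[0,2])/m[0,0],(v-m[1,2])/m[1,1]],-1); U=D.copy()
    for _ in range(20): U=D/(1+p["k1"]*(U**2).sum(-1,keepdims=True))
    P=np.stack([U[...,0],-U[...,1],-np.ones_like(u)],-1)*p["z_map"][...,None]; W=np.array(p["W"])
    return P@W[:3,:3].T+W[:3,3]
# usage: look.py cam lo hi [png]: circles of coloured things between heights lo and hi
cam,lo,hi=sys.argv[1],float(sys.argv[2]),float(sys.argv[3])
p=shoot(cam,sys.argv[4] if len(sys.argv)>4 else None); T=T_tool(); print("tcp",T[:3,3])
C=cloud(p); h=cv2.cvtColor(p["img"],cv2.COLOR_RGB2HSV).astype(int)
H=np.where(h[...,0]>170,h[...,0]-180,h[...,0]); ok=(p["z_map"]>0)&(C[...,2]>lo)&(C[...,2]<hi)&(h[...,1]>100)&(h[...,2]>80)
for c,(a,b) in {"red":(-8,8),"blue":(95,128),"yellow":(20,36),"green":(45,80)}.items():
    k,l,st,ce=cv2.connectedComponentsWithStats((ok&(H>=a)&(H<=b)).astype(np.uint8))
    for j in range(1,k):
        if st[j,4]<60: continue
        q=C[l==j]; (x,y),r=cv2.minEnclosingCircle(q[:,:2].astype(np.float32))
        q2=(np.percentile(q[:,:2],1,axis=0)+np.percentile(q[:,:2],99,axis=0))/2
        print(c,"px",ce[j],st[j,4],"mean",q.mean(0),"box",q2,"circ",np.array([x,y,r]))
E
python3 look.py wrist 95 105; python3 look.py wrist 1 14; python3 look.py top 95 105; python3 look.py top 1 14
```

```text
tcp [ 457.5 -102.6  404.8]
blue px [260.5 180.8] 1151 mean [458.5 -99.8  99.9] box [ 458.9 -100. ] circ [459.  -99.7  16.9]
yellow px [258.8 340.4] 721 mean [ 631.6 -101.6   99.5] box [ 633.2 -101.4] circ [ 633.8 -101.6   17.6]
green px [460.2 309.3] 126 mean [596.9 105.4  99.1] box [599.9 104.5] circ [600.  104.5  13.4]
tcp [ 457.6 -102.5  404.8]
red px [103.9 141.4] 4092 mean [ 440.2 -276.1    5.1] box [ 440.3 -274.5] circ [ 441.9 -276.6   43.3]
blue px [417.8 143.6] 4081 mean [443.8  79.6   5.3] box [444.   77.9] circ [445.4  81.7  43.8]
yellow px [126.5 272.9] 1484 mean [ 611.  -272.5    5. ] box [ 614.  -267.9] circ [ 618.8 -262.4   40.7]
tcp [ 457.7 -102.4  404.8]
red px [145.1 180.4] 147 mean [604.7 289.1  99.3] box [604.7 289.3] circ [604.9 289.5  16.8]
yellow px [303.4 166.3] 149 mean [ 632.6 -101.1   99.6] box [ 633.2 -101.5] circ [ 632.7 -101.5   17.5]
green px [222.3 177.9] 140 mean [607.1 100.2  99.9] box [606.8 100.3] circ [607.3 100.4  16.7]
tcp [ 457.8 -102.3  404.8]
red px [369.1 256.7] 71 mean [ 407.1 -278.2    6.8] box [ 406.5 -278.8] circ [ 409.  -278.4   24.9]
blue px [ 21.9 174.8] 84 mean [643.9 635.7  10.1] box [643.6 635. ] circ [642.9 634.9  60.5]
blue px [ 45.8 357.9] 124 mean [182.3 542.9   9.8] box [181.8 542.9] circ [181.5 543.4  60.5]
yellow px [356.2 175.2] 558 mean [ 627.2 -259.7    5. ] box [ 625.9 -260.3] circ [ 621.3 -262.    42.7]
yellow px [ 19.2 193.5] 81 mean [594.  639.5   9.1] box [594.  637.3] circ [593.8 637.1  52.6]
green px [156.  247.7] 735 mean [443.2 281.2   5.2] box [442.9 280.2] circ [443.3 281.5  42. ]
```

Call:
carry_out(
  slide=[
    [-0.001, 0.002, 0.05],
    [-0.001, 0.002, 0.1],
    [-0.001, 0.002, 0.14],
    [-0.001, 0.002, 0.162],
    [-0.001, 0.002, 0.162],
    [-0.001, 0.002, 0.162],
    [-0.001, 0.002, 0.162],
    [-0.001, 0.002, 0.162],
  ],
  roll=[0, 0, 0, 0, 0, 0, 0, 0],
  claw=[0.065, 0.065, 0.065, 0.065, 0.065, 0.025, 0.025, 0.025],
)

```text
clock: 3.9
position: [459.7, -99.5, 244.2]
ee_rot: [-0.0, 1.0, -0.0, 0.002]
contact_force: [-0.3, -0.9, 6.2]
gripper_width: 32.5
grasp_force: 59.4
```

Call:
carry_out(
  slide=[
    [0, 0, -0.02],
    [0, 0, -0.04],
    [0.005, 0.04, -0.04],
    [0.01, 0.09, -0.04],
    [0.016, 0.14, -0.04],
    [0.016, 0.17, -0.04],
    [0.016, 0.179, -0.04],
    [0.016, 0.179, -0.04],
  ],
  roll=[0, 0, 0, 0, 0, 0, 0, 0],
  claw=[0.025, 0.025, 0.025, 0.025, 0.025, 0.025, 0.025, 0.025],
)

```text
clock: 4.9
position: [442.9, 79.6, 282.6]
ee_rot: [-0.0, 1.0, -0.0, -0.0]
contact_force: [0.2, -0.4, -2.0]
gripper_width: 32.3
grasp_force: 60.1
```

```bash
python3 look.py wrist 1 14 w2.png; python3 -c "
from bench import *;print(read_state()['gripper_width'])"
```

```text
tcp [442.9  79.1 282.5]
blue px [255.1 169.6] 3480 mean [426.6  78.    5.9] box [431.5  78.7] circ [446.   78.8  42.5]
green px [487.2 192.9] 4357 mean [446.1 266.    5.2] box [444.4 266.3] circ [447.2 275.9  42.9]
32.566617649964776
```

View pics/w2.png

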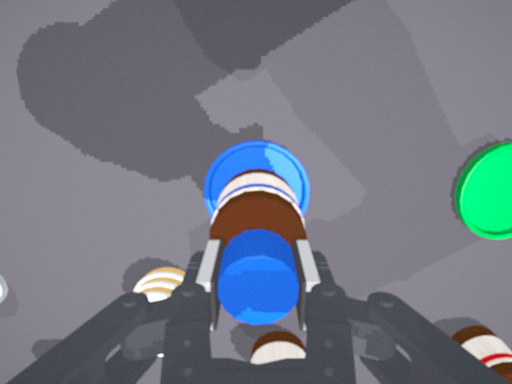

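Bottle held upright over the blue saucer, cap at (258,275), saucer centred in column at (256,185). Lowering.

Call:
carry_out(
  slide=[
    [0, 0, 0.015],
    [0, 0, 0.025],
    [0, 0, 0.03],
    [0, 0, 0.033],
    [0, 0, 0.034],
    [0, 0, 0.035],
    [0, 0, 0.035],
  ],
  roll=[0, 0, 0, 0, 0, 0, 0],
  claw=[0.025, 0.025, 0.025, 0.025, 0.025, 0.025, 0.025],
)

```text
clock: 5.82
position: [443.4, 79.6, 248.3]
ee_rot: [-0.0, 1.0, 0.0, 0.0]
contact_force: [-0.3, -1.2, 2.8]
gripper_width: 32.3
grasp_force: 60.7
```

Call:
carry_out(
  slide=[
    [0, 0, 0],
    [0, 0, 0],
    [0, 0, -0.02],
    [0, 0, -0.07],
    [0, 0, -0.13],
    [-0.05, 0.006, -0.14],
    [-0.1, 0.012, -0.14],
    [-0.14, 0.018, -0.14],
  ],
  roll=[0, 0, 0, 0, 0, 0, 0, 0],
  claw=[0.065, 0.065, 0.065, 0.065, 0.065, 0.065, 0.065, 0.065],
)

```text
clock: 6.82
position: [584.8, 97.6, 387.9]
ee_rot: [0.0, 1.0, 0.0, 0.0]
contact_force: [-1.0, 0.7, 0.3]
gripper_width: 64.8
grasp_force: 0.0
```

Call:
carry_out(
  slide=[
    [-0.024, 0.003, 0],
    [-0.024, 0.003, 0],
    [-0.024, 0.003, 0],
  ],
  roll=[0, 0, 0],
  claw=[0.065, 0.065, 0.065],
)

```text
clock: 7.2
position: [606.7, 100.4, 387.4]
ee_rot: [0.0, 1.0, -0.0, -0.001]
contact_force: [-0.1, -0.2, -0.6]
gripper_width: 65.1
grasp_force: 0.0
```

```bash
python3 look.py wrist 93 108; python3 look.py top 93 108
```

```text
tcp [606.5 100.4 387.7]
red px [481.1 184.5] 1305 mean [605.5 287.3  99.5] box [606.1 288.7] circ [606.2 289.6  17.6]
yellow px [ 26.8 214.6] 1176 mean [632.3 -98.8  99.2] box [ 632.9 -100.2] circ [ 633.5 -101.1   17.8]
green px [256.3 187. ] 1314 mean [607.5  99.6  99.8] box [608.   99.4] circ [608.6  99.5  16.9]
tcp [606.4 100.4 388. ]
red px [147.  183.1] 66 mean [597.9 284.4  98.9] box [600.1 287.4] circ [603.7 288.4  16.3]
blue px [231.6 245.5] 152 mean [441.5  79.6 103.6] box [441.6  79.9] circ [441.8  79.4  16.5]
yellow px [303.3 166.4] 157 mean [ 632.3 -101.    99.4] box [ 633.  -101.3] circ [ 632.4 -100.8   17.8]
green px [222.5 178. ] 143 mean [607.   99.9  99.6] box [607.   99.8] circ [607.2 100.3  16.7]
```

Blue stands in place (cap top at 103.6 mm, centred to about 2 mm). Green next.

Call:
carry_out(
  slide=[
    [-0.001, 0, 0.05],
    [-0.001, 0, 0.1],
    [-0.001, 0, 0.13],
    [-0.001, 0, 0.144],
    [-0.001, 0, 0.144],
    [-0.001, 0, 0.144],
    [-0.001, 0, 0.144],
    [-0.001, 0, 0.144],
  ],
  roll=[0, 0, 0, 0, 0, 0, 0, 0],
  claw=[0.065, 0.065, 0.065, 0.065, 0.065, 0.025, 0.025, 0.025],
)

```text
clock: 8.3
position: [608.8, 100.5, 245.7]
ee_rot: [-0.0, 1.0, 0.0, 0.002]
contact_force: [-0.9, -0.2, 5.7]
gripper_width: 32.4
grasp_force: 59.2
```

Call:
carry_out(
  slide=[
    [0, 0, -0.02],
    [0, 0, -0.04],
    [0.025, 0.027, -0.04],
    [0.06, 0.065, -0.04],
    [0.1, 0.108, -0.04],
    [0.135, 0.147, -0.04],
    [0.158, 0.172, -0.04],
    [0.166, 0.18, -0.04],
  ],
  roll=[0, 0, 0, 0, 0, 0, 0, 0],
  claw=[0.025, 0.025, 0.025, 0.025, 0.025, 0.025, 0.025, 0.025],
)

```text
clock: 9.3
position: [440.9, 281.7, 283.6]
ee_rot: [-0.001, 1.0, 0.0, -0.0]
contact_force: [0.2, -0.0, -2.1]
gripper_width: 32.4
grasp_force: 59.9
```

```bash
python3 look.py wrist 1 14
```

```text
tcp [440.9 281.7 283.6]
blue px [ 32.9 193. ] 2457 mean [444.5 100.1   6. ] box [444.1  94.7] circ [446.5  84.1  42.5]
green px [255.  170.9] 3227 mean [425.8 280.    6. ] box [430.9 280.3] circ [442.6 281.   41.8]
```

Call:
carry_out(
  slide=[
    [-0.001, 0, 0.015],
    [-0.001, 0, 0.025],
    [-0.001, 0, 0.03],
    [-0.001, 0, 0.033],
    [-0.001, 0, 0.034],
    [-0.001, 0, 0.035],
    [-0.001, 0, 0.035],
  ],
  roll=[0, 0, 0, 0, 0, 0, 0],
  claw=[0.025, 0.025, 0.025, 0.025, 0.025, 0.025, 0.025],
)

```text
clock: 10.22
position: [443.4, 280.3, 249.7]
ee_rot: [-0.0, 1.0, -0.0, 0.0]
contact_force: [-1.3, -3.5, 4.7]
gripper_width: 32.0
grasp_force: 60.5
```

Call:
carry_out(
  slide=[
    [0, 0, 0],
    [0, 0, 0],
    [0, 0, -0.02],
    [0, 0, -0.07],
    [0, 0, -0.13],
    [-0.05, 0.003, -0.14],
    [-0.1, 0.006, -0.14],
    [-0.14, 0.008, -0.14],
  ],
  roll=[0, 0, 0, 0, 0, 0, 0, 0],
  claw=[0.065, 0.065, 0.065, 0.065, 0.065, 0.065, 0.065, 0.065],
)

```text
clock: 11.22
position: [584.9, 288.8, 388.7]
ee_rot: [0.0, 1.0, 0.001, 0.0]
contact_force: [0.1, 0.5, 0.3]
gripper_width: 65.0
grasp_force: 0.0
```

Call:
carry_out(
  slide=[
    [-0.022, 0, 0],
    [-0.022, 0, 0],
    [-0.022, 0, 0],
  ],
  roll=[0, 0, 0],
  claw=[0.065, 0.065, 0.065],
)

```text
clock: 11.6
position: [604.8, 288.6, 388.4]
ee_rot: [0.0, 1.0, -0.0, -0.0]
contact_force: [0.1, 0.0, 0.2]
gripper_width: 64.9
grasp_force: 0.0
```

```bash
python3 look.py wrist 93 108 w3.png; python3 look.py top 93 108
```

```text
tcp [604.5 288.6 388.8]
red px [258.5 186.7] 1311 mean [605.8 289.6  99.8] box [606.4 289.6] circ [607.  289.6  17. ]
tcp [604.4 288.7 389. ]
red px [145.1 180.6] 151 mean [604.3 288.9  99.1] box [604.2 288.8] circ [604.9 289.6  16.7]
blue px [231.5 245.5] 156 mean [441.4  79.9 103.5] box [441.5  79.9] circ [441.5  80.   16.7]
yellow px [303.3 166.4] 157 mean [ 632.3 -100.9   99.4] box [ 633.1 -101. ] circ [ 632.3 -101.    17.8]
green px [147.8 247.4] 164 mean [441.9 278.  103.4] box [441.7 278.2] circ [441.4 278.5  16.8]
```

View pics/w3.png

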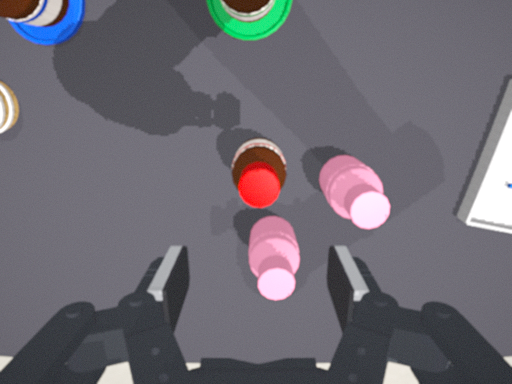

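The red cap is at (260,186), amber-bodied. The pink ones are at (370,210) and (276,283) and stay clear of the fingers. Green is seated in its saucer. Descending on red.

Call:
carry_out(
  slide=[
    [-0.001, 0.001, 0.05],
    [-0.001, 0.001, 0.1],
    [-0.001, 0.001, 0.13],
    [-0.001, 0.001, 0.144],
    [-0.001, 0.001, 0.145],
    [-0.001, 0.001, 0.145],
    [-0.001, 0.001, 0.145],
    [-0.001, 0.001, 0.145],
  ],
  roll=[0, 0, 0, 0, 0, 0, 0, 0],
  claw=[0.065, 0.065, 0.065, 0.065, 0.065, 0.025, 0.025, 0.025],
)

```text
clock: 12.7
position: [606.8, 289.7, 245.8]
ee_rot: [0.0, 1.0, 0.001, 0.002]
contact_force: [0.0, -0.2, 5.9]
gripper_width: 32.4
grasp_force: 59.6
```

Call:
carry_out(
  slide=[
    [0, 0, -0.03],
    [0, 0, -0.08],
    [0, 0, -0.12],
    [0.008, -0.028, -0.13],
    [0.022, -0.075, -0.13],
    [0.038, -0.128, -0.13],
    [0.054, -0.182, -0.13],
    [0.07, -0.236, -0.13],
  ],
  roll=[0, 0, 0, 0, 0, 0, 0, 0],
  claw=[0.025, 0.025, 0.025, 0.025, 0.025, 0.025, 0.025, 0.025],
)

```text
clock: 13.7
position: [535.0, 51.9, 373.1]
ee_rot: [0.0, 1.0, 0.0, -0.001]
contact_force: [1.6, -0.3, -1.6]
gripper_width: 32.0
grasp_force: 60.1
```

Call:
carry_out(
  slide=[
    [0.016, -0.055, 0],
    [0.032, -0.109, 0],
    [0.048, -0.163, 0],
    [0.064, -0.217, 0],
    [0.08, -0.27, 0],
    [0.09, -0.306, 0],
    [0.095, -0.325, 0],
    [0.096, -0.33, 0],
  ],
  roll=[0, 0, 0, 0, 0, 0, 0, 0],
  claw=[0.025, 0.025, 0.025, 0.025, 0.025, 0.025, 0.025, 0.025],
)

```text
clock: 14.7
position: [439.2, -277.3, 373.0]
ee_rot: [0.001, 1.0, 0.001, -0.001]
contact_force: [-0.7, 0.6, -2.2]
gripper_width: 32.9
grasp_force: 60.1
```

```bash
python3 look.py wrist 1 14
```

```text
tcp [ 439.5 -277.1  373.1]
red px [259.  153.6] 3209 mean [ 429.7 -275.1    5.2] box [ 430.2 -275.6] circ [ 442.5 -275.4   42.3]
yellow px [275.1 325.3] 902 mean [ 646.9 -255.6    5.6] box [ 641.  -261.2] circ [ 638.  -261.2   36.6]
```

Call:
carry_out(
  slide=[
    [-0.002, 0.001, 0.04],
    [-0.002, 0.001, 0.08],
    [-0.002, 0.001, 0.105],
    [-0.002, 0.001, 0.115],
    [-0.002, 0.001, 0.12],
    [-0.002, 0.001, 0.122],
    [-0.002, 0.001, 0.123],
    [-0.002, 0.001, 0.124],
  ],
  roll=[0, 0, 0, 0, 0, 0, 0, 0],
  claw=[0.025, 0.025, 0.025, 0.025, 0.025, 0.025, 0.025, 0.025],
)

```text
clock: 15.75
position: [442.2, -275.5, 250.3]
ee_rot: [0.0, 1.0, -0.0, 0.001]
contact_force: [-0.3, 0.6, -1.8]
gripper_width: 32.3
grasp_force: 60.3
```

Not yet touching (force still −1.8 N), so I'll lower a little more.

Call:
carry_out(
  slide=[
    [0, 0, 0.0005],
    [0, 0, 0.001],
    [0, 0, 0.001],
  ],
  roll=[0, 0, 0],
  claw=[0.025, 0.025, 0.025],
)

```text
clock: 16.12
position: [442.3, -275.6, 249.8]
ee_rot: [-0.0, 1.0, -0.0, 0.001]
contact_force: [-1.5, 0.2, 5.1]
gripper_width: 32.6
grasp_force: 61.0
```

Call:
carry_out(
  slide=[
    [0, 0, 0],
    [0, 0, 0],
    [0, 0, -0.02],
    [0, 0, -0.07],
    [0, 0, -0.13],
    [-0.04, 0.037, -0.14],
    [-0.08, 0.074, -0.14],
    [-0.12, 0.11, -0.14],
  ],
  roll=[0, 0, 0, 0, 0, 0, 0, 0],
  claw=[0.065, 0.065, 0.065, 0.065, 0.065, 0.065, 0.065, 0.065],
)

```text
clock: 17.12
position: [563.0, -164.4, 389.1]
ee_rot: [0.0, 1.0, -0.0, 0.001]
contact_force: [0.7, -0.6, 0.3]
gripper_width: 64.8
grasp_force: 0.0
```

Call:
carry_out(
  slide=[
    [-0.04, 0.037, 0],
    [-0.07, 0.065, 0],
    [-0.07, 0.065, 0],
    [-0.07, 0.065, 0],
  ],
  roll=[0, 0, 0, 0],
  claw=[0.065, 0.065, 0.065, 0.065],
)

```text
clock: 17.62
position: [631.9, -100.7, 388.2]
ee_rot: [0.0, 1.0, -0.0, -0.001]
contact_force: [-0.6, -1.1, 0.8]
gripper_width: 65.2
grasp_force: 0.0
```

```bash
python3 look.py wrist 93 108; python3 look.py top 93 108
```

```text
tcp [ 631.6 -101.1  388.5]
yellow px [256.4 187.2] 1306 mean [ 633.1 -101.4   99.8] box [ 633.8 -101.6] circ [ 634.3 -101.3   17. ]
tcp [ 631.4 -101.3  388.8]
red px [379.7 242.4] 166 mean [ 441.4 -274.9  103.2] box [ 441.2 -276.4] circ [ 441.4 -276.5   17.2]
yellow px [303.3 166.4] 157 mean [ 632.3 -100.9   99.5] box [ 632.8 -101.5] circ [ 632.3 -101.2   17.8]
green px [147.8 247.4] 167 mean [441.7 277.9 103.7] box [441.6 278.1] circ [441.6 278.4  16.6]
```

Red is seated at (441,−276). Yellow next.

Call:
carry_out(
  slide=[
    [-0.001, 0, 0.05],
    [-0.001, 0, 0.1],
    [-0.001, 0, 0.13],
    [-0.001, 0, 0.144],
    [-0.001, 0, 0.145],
    [-0.001, 0, 0.145],
    [-0.001, 0, 0.145],
    [-0.001, 0, 0.145],
  ],
  roll=[0, 0, 0, 0, 0, 0, 0, 0],
  claw=[0.065, 0.065, 0.065, 0.065, 0.065, 0.025, 0.025, 0.025],
)

```text
clock: 18.73
position: [633.7, -100.7, 245.7]
ee_rot: [-0.0, 1.0, -0.0, 0.002]
contact_force: [-0.1, -0.6, 5.2]
gripper_width: 32.4
grasp_force: 59.4
```

Call:
carry_out(
  slide=[
    [0, 0, -0.02],
    [0, 0, -0.04],
    [0.002, -0.03, -0.04],
    [0.006, -0.075, -0.04],
    [0.01, -0.12, -0.04],
    [0.012, -0.15, -0.04],
    [0.012, -0.16, -0.04],
    [0.012, -0.16, -0.04],
  ],
  roll=[0, 0, 0, 0, 0, 0, 0, 0],
  claw=[0.025, 0.025, 0.025, 0.025, 0.025, 0.025, 0.025, 0.025],
)

```text
clock: 19.73
position: [620.9, -260.7, 283.1]
ee_rot: [0.001, 1.0, 0.0, -0.0]
contact_force: [-0.3, 0.2, -2.7]
gripper_width: 32.2
grasp_force: 59.9
```

```bash
python3 look.py wrist 1 14
```

```text
tcp [ 621.  -260.   283.3]
yellow px [259.3 169.5] 3664 mean [ 604.5 -258.8    5.8] box [ 609.3 -259.9] circ [ 623.5 -259.8   42.6]
```

Call:
carry_out(
  slide=[
    [-0.001, 0, 0.015],
    [-0.001, 0, 0.025],
    [-0.001, 0, 0.03],
    [-0.001, 0, 0.032],
    [-0.001, 0, 0.033],
    [-0.001, 0, 0.034],
    [-0.001, 0, 0.035],
  ],
  roll=[0, 0, 0, 0, 0, 0, 0],
  claw=[0.025, 0.025, 0.025, 0.025, 0.025, 0.025, 0.025],
)

```text
clock: 20.65
position: [622.3, -260.6, 249.8]
ee_rot: [0.0, 1.0, -0.0, 0.001]
contact_force: [-1.1, 0.8, 4.3]
gripper_width: 32.6
grasp_force: 60.5
```

Contact. Releasing, then moving up and clear of the view.

Call:
carry_out(
  slide=[
    [0, 0, 0],
    [0, 0, 0],
    [0, 0, -0.02],
    [0, 0, -0.07],
    [0, 0, -0.13],
    [0, -0.03, -0.15],
    [0, -0.08, -0.15],
    [0, -0.13, -0.15],
  ],
  roll=[0, 0, 0, 0, 0, 0, 0, 0],
  claw=[0.065, 0.065, 0.065, 0.065, 0.065, 0.065, 0.065, 0.065],
)

```text
clock: 21.65
position: [622.0, -391.4, 399.8]
ee_rot: [-0.0, 1.0, -0.0, 0.001]
contact_force: [0.3, -0.0, -0.8]
gripper_width: 65.2
grasp_force: 0.0
```

Call:
carry_out(
  slide=[
    [0.05, -0.04, 0],
    [0.08, -0.06, 0],
    [0.08, -0.06, 0],
    [0.08, -0.06, 0],
  ],
  roll=[0, 0, 0, 0],
  claw=[0.065, 0.065, 0.065, 0.065],
)

```text
clock: 22.15
position: [542.2, -450.4, 398.9]
ee_rot: [0.0, 1.0, -0.0, 0.0]
contact_force: [0.1, 0.2, -0.8]
gripper_width: 64.8
grasp_force: 0.0
```

```bash
python3 look.py top 93 108 t2.png; python3 look.py side 93 108 s2.png
```

```text
tcp [ 542.6 -450.   398.8]
red px [379.8 242.4] 168 mean [ 441.4 -275.1  103.2] box [ 441.2 -275.9] circ [ 441.6 -276.1   16.8]
blue px [231.6 245.5] 155 mean [441.6  79.7 103.7] box [441.6  80. ] circ [441.5  79.9  16.6]
yellow px [368.1 169. ] 166 mean [ 621.7 -260.2  103.1] box [ 622.3 -261.1] circ [ 622.3 -260.2   18.2]
green px [147.7 247.5] 166 mean [441.7 278.  103.7] box [441.6 278.6] circ [441.6 278.5  16.8]
tcp [ 542.9 -449.7  398.7]
red px [265.2  26.7] 115 mean [ 677.5 -692.4  102.3] box [ 678.1 -694.9] circ [ 678.8 -695.1   85.5]
red px [317.9 105.6] 108 mean [ 443.2 -272.5  101.7] box [ 443.2 -275.6] circ [ 442.1 -275.5   18.1]
blue px [297.7 201.8] 190 mean [443.5  82.5 102.1] box [443.7  80.3] circ [442.6  79.8  17.8]
yellow px [252.   99.7] 106 mean [ 623.2 -257.9  101.3] box [ 624.  -261.2] circ [ 627.5 -260.7   20.2]
green px [280.8 282.2] 279 mean [443.7 281.2 102.7] box [443.7 279.7] circ [444.3 279.6  17.2]
```

View pics/s2.png

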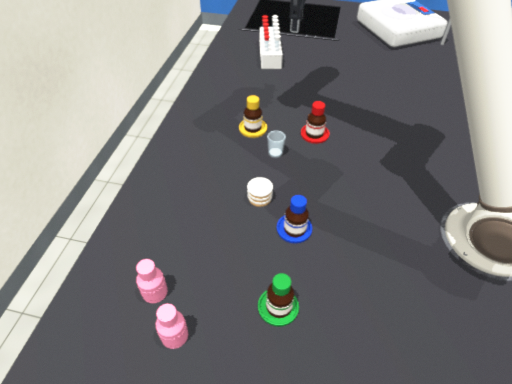

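All four bottles stand in their matching saucers: yellow (253,118), red (317,122), blue (297,217) and green (281,297). The beaker (277,143) and petri stack (260,192) are where they were.

```bash
python3 -c "from bench import *;print(job_done())"
```

```text
the job is handed in; nothing more can be done
None
```

I handed the job in at about 22 s: in the last pictures all four bottles stood upright in the saucers matching their caps, each within about 3 mm of centre, and the beaker and petri stack looked unmoved; the hand-in gave no verdict.

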